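# Lock a collar on a floating spindle with a push-in clip

## Robot

A 7-joint arm with a two-finger parallel gripper is mounted at the origin on the work surface. World frame = base frame: x ahead of the robot, y to its left, z up, the work surface at z = 0. Lengths are in m, angles in degrees, forces in N, time in s.
With the tool pointing down it reaches from about 0.35 to 0.775 m from the base axis. Payload 3.1 kg.
Tool frame: the origin (TCP) lies on the centre line of the jaws, within the pads' length; the fingertips stand 17 mm ahead of it and the grasp point (between the pads) lies 2 mm behind it (robot.tip_reach is the distance from the TCP to the fingertips, in m); z points along the fingers, y is the direction in which the jaws open and shut (so a half turn about z gives the same grasp; the last joint's range is limited). The gripper opens to 85 mm and grips with 20 to 120 N. Pads are 22 mm wide; open, the fingers measure 114 mm over their backs; the gripper's body (76 mm by 85 mm) begins 54 mm behind the grasp point. The pads swing forward as they close: fully open they stand 13 mm farther back than shut.
Start: joints at [-75.499, 17.813, 0.802, 86.603, -0.252, 75.585, -1.558], TCP at [0.16, 0.526, 0.223] pointing down, gripper open.
Joint ranges: [-154.91, 154.91], [-16.99, 109.72], [-72.82, 74.43], [7.12, 147.25], [-82.49, 262.49], [11.32, 116.49], [-174.64, 174.64]. Speed limits (degrees/s): [159.86, 159.86, 180, 180, 180, 180, 180].

## Interface

Orientations are given as [roll, pitch, yaw] about the fixed x, y, z axes, in that order (R = Rz(yaw) Ry(pitch) Rx(roll)).
In Python, from station import robot, fingers, vision, workorder, recognise gives the robot as it stands. Calls block until the motion is done:
- robot.move_to(position, orientation): joint-space move of the TCP to a pose.
- robot.line_to(position, orientation=None, velocity=0.15, f_stop=None): straight line of the TCP; orientation=None keeps the orientation; velocity is the mean speed in m/s. With f_stop (N) it stops when the force on the tool has changed by that much, and returns True; else False.
- robot.move_j(angles): joint-space move.
- fingers.gripper_to(opening, force=None): opening from 0.0 (shut) to 1.0 (fully open); force is the grip in N (None keeps the last); returns when the fingers have stopped.
- robot.pause(seconds).
- robot.inverse_kinematics(position, orientation): joint angles nearest the present ones, or None.
- vision.grab_frame(name): name is "scene" or "top" or "wrist"; returns the picture (384x512x3 uint8, red, green, blue); there is no depth.
- vision.calibration(name): a dict with "mtx" (3x3 intrinsics, pixels), "k1" (the pictures are not rectified: a ray, as slopes to the right and down, at radius r is drawn at 1 + k1 r^2 times it, then the intrinsics apply), "extrinsics" (4x4, takes a point from world to camera coordinates); the wrist camera has in their place "T_tool_cam" (4x4, takes a point from camera to tool coordinates, whose origin is the TCP and whose axes are the flange's). Camera axes: x right, y up, looking along -z (the intrinsics and any distortion apply to the point x, -y, -z); pixel columns grow to the right and rows downward; lengths in m; the calibration is good to about 2 mm. A picture is of the moment at which its call begins: read the wrist's pose just before it. calibration takes no time and is no camera call.
A pose or a line that the arm cannot do raises robot.PlanningError and nothing moves.
- workorder.close_job(): hands the job in, once; it reports no verdict.
Trained networks look in the newest picture that a camera, given by its name, has taken for a name from the list of things; names that differ only in an ending like _2 or _b are one class to them, and where a whole thing is asked for, a point or a joint stands for the part that bears it (a point fixed in the world has none). Each returns a list of dicts, best first, with "p" (0 to 1); they miss things now and then, are a little off and sometimes report something else, mostly with a low value. They report only what shows in the picture. A call takes as long as a camera call. They do not tell look-alikes from the thing itself.
- recognise(label, camera): "rect" ([centre column, centre row, width, height] in pixels, round what is visible of it).
Readings, each from a call of its own:
- robot.current_time_s(): time.
- robot.current_joint_positions(): joint angles.
- robot.current_dq(): joint speeds.
- robot.current_joint_torque(): joint torques, N m.
- robot.current_tool_pos(): TCP position.
- robot.current_eef_rot(): TCP orientation.
- robot.current_contact_force(): force on the tool from outside, world axes, zero at the start.
- robot.current_torque(): the same for the moment, N m.
- robot.current_finger_gap(): opening from 0.0 (shut) to 1.0 (fully open).
Only numpy, scipy, OpenCV 4.12 (cv2) and the standard library are available. Lean on these libraries where they do the work, as an engineer would, in place of code of your own. Each camera call takes 0.05 s, during which the arm holds its last target.

## Task

Slide the small flanged steel collar, flange down, over the upright spindle until it rests on the spindle's shoulder. Then push the small open steel clip sideways into the spindle's groove just above the collar until it clicks fully home around the spindle, never forcing it hard (stay below about 25 N), and let go. Leave everything else on the bench where it is.

Things in the scene. Friction and masses are not known exactly. Their poses are not given: they have to be found in the camera images.
- stand: grey square plate 130 mm wide, 20 mm high, fixed to the table; origin at the centre of its underside. The spindle stands upright on it, spring-mounted: it gives way sideways, several mm under the push of the clip (at most 10 mm along each of the stand's sides), and springs back. It does not give downwards
- shoulder (a point): centre of the flat top of the spindle's shoulder (disc 60 mm across, 40 mm above the table), on the spindle's axis; z up. Above it the plain steel shaft, 24 mm in diameter, rises 79 mm to 119 mm above the table; its top 8 mm tapers to 14 mm diameter
- groove (a point): on the spindle's axis, half-way up its round groove, which is 16 mm in diameter at the bottom and runs from 84.5 to 93 mm above the table, all the way round, so the clip may come from any side. With the collar on the shoulder, the collar's top lies at 85 mm: an 8 mm high gap is left under the 24 mm shaft end above
- collar_center (a point): centre of the loose steel collar, on its axis, half-way up (22.5 mm above its underside); z along its axis, up as it stands. 45 mm high, 26.4 mm bore right through; bottom flange 68 mm in diameter, 8 mm thick, above it a plain hub 54 mm in diameter to grip. 0.3 kg
- clip_eye (a point): centre of the eye of the loose U-shaped steel clip (0.1 kg, flat on the table, tab up), half-way through its 5 mm plate; x points out of the open mouth (push this way), z up. Flat end of the eye 8.3 mm behind (-x); prongs 17.5 mm apart inside, about 37 mm outside, tips about 18 mm ahead, flared outwards to about 27 mm
- clip_mouth (a point): mid-way between two small round sprung catches in the prongs, 5.6 mm ahead (+x) of the eye's centre. They narrow the mouth to 13 mm, spring aside for the 16 mm groove bottom at about 10 to 17 N of push, then close in front of it as the eye's flat end meets it: fully home. As the spindle gives, the clip travels several mm farther than to its resting place
- clip_tab (a point): middle of the clip's grip tab, 42 mm behind the eye's centre (-x) and 20.7 mm above the clip's underside; axes as the eye. The tab is an upright block 10 mm (along x) by 18 mm (along y), its top 36.5 mm above the underside; the plate below is 20 mm wide and ends about 6 mm behind the tab's middle
- big_clip: a bystander: a much larger dark steel clip of the same kind (about 110 mm long, eye about 30 mm wide, grip tab 24 mm above its plate), lying flat; origin under the centre of its eye
- wrench: a bystander: a steel wrench lying on the table
- screwdriver: a bystander: a screwdriver lying on the table
- spray: a bystander: a grey can, 60 mm across and 170 mm high; origin at the centre of its underside
- jar: a bystander: an amber jar with a black cap, 72 mm across and 70 mm high; origin at the centre of its underside
- cone: a bystander: a solid steel centring cone 80 mm across and 65 mm high with a stub on top; origin at the centre of its underside
Mind the look-alikes: they are no part of the job. Leave any purple or turquoise look-alike of the stand alone.

How it is judged (in metres and radians):
On the way:
1. the collar stands down on the spindle's shoulder (horizontal distance between collar_center and shoulder below 0.004 m and z of collar_center in the frame of shoulder between 0.0205 and 0.0245 m and angle between the z axis of collar_center and the z axis of shoulder, either way round below 0.06 rad), for 0.2 s.
At the end, for the whole second after the job is handed in: the collar stands flange down on the shoulder (within 2 mm in height and 4 mm of the axis), and the clip lies flat (within 7 degrees) in the groove with its eye within 2.5 mm of the spindle's axis and 3 mm of the groove's middle height, by itself and at rest (all of step 1 and angle between collar_center's own z axis and vertical below 0.5 rad and horizontal distance between clip_eye and groove below 0.0025 m and z of clip_eye in the frame of groove between -0.003 and 0.003 m and angle between clip_eye's own z axis and vertical below 0.12 rad); the robot touches nothing.
It fails at once if the clip is forced against the spindle with more than 25 N (contact force between clip and spindle above 25 N).
It fails at once if a bystander is moved by more than 20 mm (distance of any of big_clip, wrench, screwdriver, spray, jar, cone from where it was at the start of the episode above 0.02 m).
It also fails if it takes over 72 s, if anything falls off the work surface, if the arm or the gripper's body presses on something with over 40 N, if the wrist force passes 120 N, or if a joint passes its speed limit or range.

## Working session

There is one attempt and no reset: what is moved stays moved. The work goes in short steps, each a Python script; the robot and the scene stay as the last script left them, time stands still between calls to the robot, and variables do not carry over. Pictures are saved under pics/ and viewed, and the job is handed in when it is done.

```bash
mkdir -p pics; ls
cat > h.py <<'E'
import numpy as np, cv2
from station import robot, fingers, vision, workorder, recognise
def save(img,name,scale=1,crop=None):
    if crop: c0,r0,c1,r1=crop; img=img[r0:r1,c0:c1]
    img=cv2.resize(img,None,fx=scale,fy=scale,interpolation=cv2.INTER_CUBIC)
    cv2.imwrite('pics/'+name+'.png',img[:,:,::-1])
def cam(name):
    c=vision.calibration(name)
    K=np.array(c['mtx']);k1=c['k1']
    if 'extrinsics' in c: T=np.array(c['extrinsics'])
    else:
        from scipy.spatial.transform import Rotation as R
        W=np.eye(4);W[:3,:3]=R.from_euler('xyz',robot.current_eef_rot(),degrees=True).as_matrix();W[:3,3]=robot.current_tool_pos()
        T=np.linalg.inv(W@np.array(c['T_tool_cam']))
    return K,k1,T
def proj(c,P):
    K,k1,T=c;p=T[:3,:3]@np.array(P,float)+T[:3,3]
    s=np.array([p[0],-p[1]])/-p[2];s=s*(1+k1*(s@s));
    return np.array([K[0,0]*s[0]+K[0,2],K[1,1]*s[1]+K[1,2]])
def ray(c,uv):
    K,k1,T=c;d=np.array([(uv[0]-K[0,2])/K[0,0],(uv[1]-K[1,2])/K[1,1]]);s=d.copy()
    for _ in range(30): s=d/(1+k1*(s@s))
    v=T[:3,:3].T@np.array([s[0],-s[1],-1]);o=-T[:3,:3].T@T[:3,3];return o,v
def atz(c,uv,z):
    o,v=ray(c,uv);return o+v*(z-o[2])/v[2]
E
python3 - <<'E'
from h import *
for n in ['scene','top','wrist']:
    f=vision.grab_frame(n);np.save('pics/'+n+'0.npy',f);save(f,n+'0',1.5)
    c=cam(n);print(n,c[0].tolist(),c[1],(-c[2][:3,:3].T@c[2][:3,3]).round(3))
    for l in ['stand','collar_center','clip_eye','clip_tab','clip_mouth','big_clip','wrench','screwdriver','spray','jar','cone','shoulder','groove']:
        try: print(l,[(np.round(d['rect']).astype(int).tolist(),round(d['p'],2)) for d in recognise(l,n)][:4])
        except Exception as e: print(l,e)
print(robot.current_time_s(),robot.current_tool_pos(),robot.current_eef_rot())
E
```

```text
pics
scene [[424.48129128825167, 0.0, 249.8182630427177], [0.0, 424.48129128825167, 192.63882417327738], [0.0, 0.0, 1.0]] -0.13301208492582428 [ 1.065 -0.853  0.837]
stand [([258, 152, 51, 41], 0.81), ([254, 121, 39, 36], 0.8), ([119, 230, 59, 54], 0.77), ([272, 199, 59, 50], 0.61)]
collar_center [([306, 158, 20, 19], 0.53)]
clip_eye [([177, 267, 22, 23], 0.52)]
clip_tab [([175, 266, 25, 24], 0.46), ([271, 190, 20, 37], 0.4)]
clip_mouth [([177, 266, 25, 22], 0.7)]
big_clip [([184, 220, 26, 20], 0.83)]
wrench [([281, 291, 42, 56], 0.57)]
screwdriver [([352, 189, 56, 19], 0.79), ([273, 188, 19, 31], 0.29)]
spray [([177, 309, 35, 68], 0.74), ([274, 190, 20, 36], 0.49)]
jar [([339, 151, 20, 23], 0.62), ([177, 267, 23, 21], 0.47), ([273, 191, 21, 35], 0.37)]
cone [([343, 224, 25, 27], 0.73), ([307, 158, 21, 20], 0.42)]
shoulder [([119, 220, 20, 34], 0.92), ([273, 189, 16, 35], 0.77), ([257, 146, 14, 30], 0.74), ([254, 116, 17, 28], 0.7)]
groove [([272, 188, 22, 32], 0.85), ([116, 221, 20, 30], 0.84), ([253, 114, 16, 23], 0.75), ([257, 147, 21, 29], 0.56)]
top [[499.70188463250236, 0.0, 24
[... 743 characters left out ...]
32, 182, 16, 18], 0.7), ([123, 273, 20, 16], 0.67), ([335, 269, 17, 22], 0.63)]
groove [([181, 235, 14, 19], 0.61), ([338, 269, 16, 14], 0.59), ([124, 272, 18, 18], 0.48), ([231, 183, 19, 11], 0.45)]
wrist [[338.00738497820834, 0.0, 252.2044169127862], [0.0, 338.00738497820834, 193.7572943143232], [0.0, 0.0, 1.0]] -0.05197963217319804 [0.095 0.544 0.373]
stand [([212, 248, 119, 127], 0.95), ([102, 359, 98, 49], 0.55)]
collar_center []
clip_eye []
clip_tab []
clip_mouth []
big_clip []
wrench []
screwdriver []
spray []
jar []
cone []
shoulder [([205, 268, 55, 76], 0.59)]
groove [([207, 266, 55, 78], 0.85)]
2.1 [0.15977236 0.52631462 0.2224921 ] [ 1.79996641e+02 -5.26683129e-04  1.63112503e+02]
```

View pics/scene0.png

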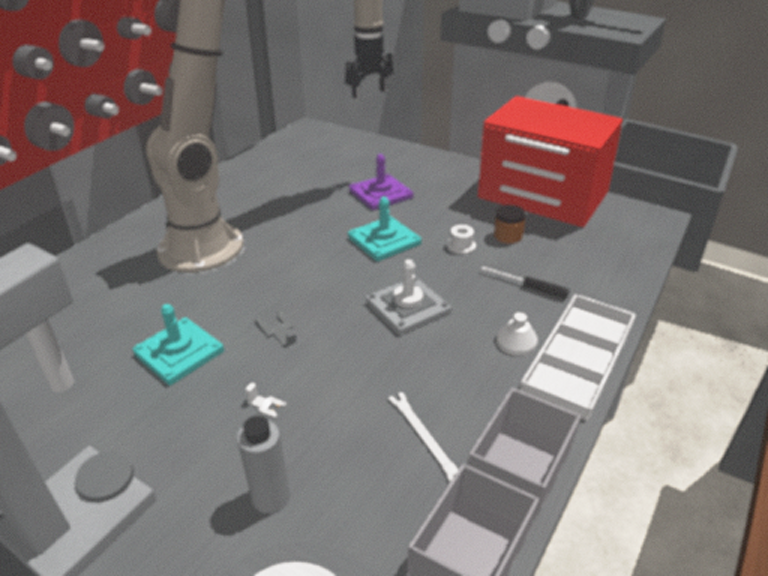

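View pics/top0.png

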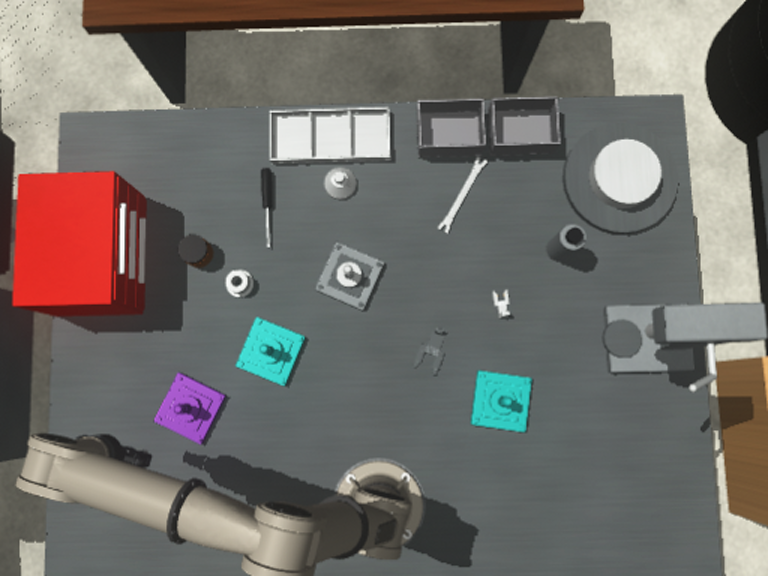

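View pics/wrist0.png

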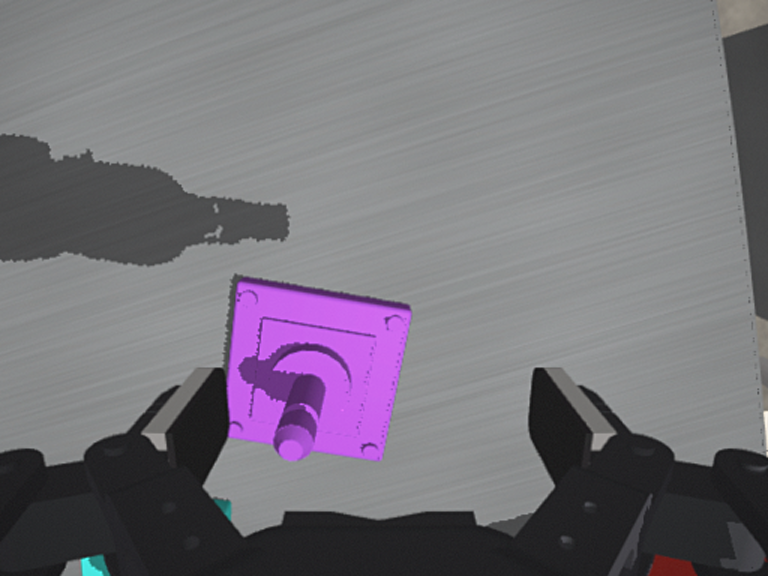

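The candidates, in enlarged top-view pixels:

- **Stands:** grey (350,276), turquoise (270,350) and (502,402), purple (190,408). The grey one fits.
- **Collar:** white ring with flange and bore at (239,284). The solid cone at (340,183) is not it.
- **Clip:** small bright one at (502,303). The big dark clip at (432,350) is not it.

I'll confirm with crops and compute rough positions.

Run:
```python
from h import *
f=np.load('pics/top0.npy')
a=[cv2.resize(f[r-32:r+32,c-32:c+32],(384,384),interpolation=cv2.INTER_CUBIC) for c,r in [(233,184),(335,202)]]
b=cv2.resize(f[189-32:189+32,160-32:160+32],(384,384),interpolation=cv2.INTER_CUBIC)
im=np.hstack(a+[b]);save(im,'crop0',0.69)
c=cam('top');s=cam('scene')
print('spindle',atz(c,(233,184),.06),'collar',atz(c,(159.5,189),.03),'clip',atz(c,(335,202),.005))
print('clip scene',atz(s,(177,267),.005),'collar scene',atz(s,(306.5,158.5),.022))
for n,p in [('wrench',(308,131)),('spray',(378,162)),('big',(287,234)),('jar',(131,168)),('cone',(226,123))]: print(n,atz(c,p,.03).round(3))
print(vision.calibration('wrist')['T_tool_cam'])
```

```text
spindle [0.53977007 0.05361295 0.06      ] collar [0.53290033 0.32382633 0.03      ] clip [ 0.47210157 -0.31677845  0.005     ]
clip scene [ 0.47015252 -0.30737003  0.005     ] collar scene [0.5365459  0.32904656 0.022     ]
wrench [ 0.735 -0.226  0.03 ]
spray [ 0.612 -0.476  0.03 ]
big [ 0.358 -0.136  0.03 ]
jar [0.614 0.429 0.03 ]
cone [0.774 0.077 0.03 ]
[[ 3.37359475e-04  9.64428847e-01  2.64342364e-01  6.70461072e-02]
 [ 9.99999681e-01 -1.34055609e-04 -7.87131762e-04 -1.35932889e-03]
 [-7.23696000e-04  2.64342546e-01 -9.64428585e-01 -1.50565112e-01]
 [ 0.00000000e+00  0.00000000e+00  0.00000000e+00  1.00000000e+00]]
```

View pics/crop0.png

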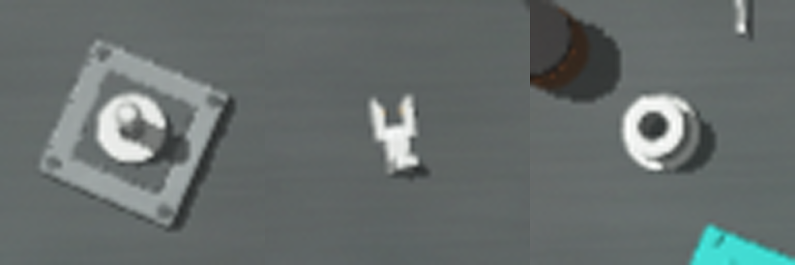

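```bash
cat >> h.py <<'E'
def down(yaw): return [180,0,yaw]
def above(p,z,yaw,off=0.03):
    "tool over p, shifted so that p lies off ahead (tool x) of tool axis"
    t=np.radians(yaw);return [p[0]-off*np.cos(t),p[1]-off*np.sin(t),z]
def info(): return 't',round(robot.current_time_s(),2),np.round(robot.current_tool_pos(),4).tolist(),np.round(robot.current_eef_rot(),1).tolist(),np.round(robot.current_joint_positions(),0).tolist(),'F',np.round(robot.current_contact_force(),1).tolist(),'gap',round(robot.current_finger_gap(),3)
E
python3 - <<'E'
from h import *
print(cam('top')[2][:2,:3])
for yaw in (120,90,60,0,-60,-90):
  for p in [(0.535,.326),(0.54,.054),(.45,-.315)]:
    q=robot.inverse_kinematics(above(p,.2,yaw),down(yaw)); print(yaw,p,None if q is None else np.round(q,0).tolist())
E
```

```text
[[-0.02260723 -0.99956143 -0.01912741]
 [ 0.99067414 -0.02496937  0.13394506]]
120 (0.535, 0.326) [-43.0, 28.0, 21.0, 76.0, -10.0, 77.0, 7.0]
120 (0.54, 0.054) [-35.0, 23.0, 42.0, 89.0, -16.0, 74.0, 39.0]
120 (0.45, -0.315) [-2.0, 29.0, 56.0, 86.0, -24.0, 78.0, 85.0]
90 (0.535, 0.326) [-47.0, 27.0, 25.0, 79.0, -12.0, 76.0, -22.0]
90 (0.54, 0.054) [-37.0, 21.0, 44.0, 92.0, -15.0, 74.0, 9.0]
90 (0.45, -0.315) [-4.0, 29.0, 59.0, 88.0, -25.0, 78.0, 57.0]
60 (0.535, 0.326) [-51.0, 26.0, 29.0, 81.0, -13.0, 76.0, -51.0]
60 (0.54, 0.054) [-40.0, 19.0, 45.0, 94.0, -14.0, 73.0, -22.0]
60 (0.45, -0.315) [-7.0, 30.0, 65.0, 90.0, -27.0, 78.0, 30.0]
0 (0.535, 0.326) [-59.0, 27.0, 36.0, 81.0, -16.0, 77.0, -112.0]
0 (0.54, 0.054) [-44.0, 17.0, 45.0, 96.0, -13.0, 72.0, -86.0]
0 (0.45, -0.315) [-11.0, 25.0, 64.0, 94.0, -23.0, 75.0, -34.0]
-60 (0.535, 0.326) [-30.0, 28.0, -9.0, 75.0, 4.0, 77.0, 171.0]
-60 (0.54, 0.054) [-56.0, 26.0, 65.0, 93.0, -24.0, 76.0, -138.0]
-60 (0.45, -0.315) [-15.0, 25.0, 65.0, 95.0, -23.0, 75.0, -96.0]
-90 (0.535, 0.326) [-33.0, 30.0, -4.0, 72.0, 2.0, 78.0, 143.0]
-90 (0.54, 0.054) [-24.0, 18.0, 18.0, 90.0, -6.0, 73.0, 175.0]
-90 (0.45, -0.315) [-15.0, 27.0, 65.0, 93.0, -25.0, 76.0, -127.0]
```

Run:
```python
from h import *
for n,p,yaw in [('sp1',(0.54,.054),90),('co1',(.535,.326),90)]:
    robot.move_to(above(p,.22,yaw),down(yaw)); robot.pause(.15)
    c=cam('wrist'); f=vision.grab_frame('wrist'); save(f,n,1.5); np.save('pics/'+n+'.npy',f)
    import pickle; pickle.dump(c,open('pics/'+n+'.pkl','wb'))
    print(info())
    for l in (['stand','shoulder'] if n=='sp1' else ['collar_center']):
        print(l,[(np.round(d['rect'],1).tolist(),round(d['p'],2)) for d in recognise(l,'wrist')][:3])
```

```text
('t', 4.55, [0.54, 0.025, 0.2199], [-180.0, -0.0, 90.1], [-38.0, 20.0, 45.0, 90.0, -15.0, 76.0, 9.0], 'F', [-0.4, 0.8, 1.1], 'gap', 0.999)
stand [([95.2, 13.4, 62.6, 22.5], 0.91), ([265.6, 131.9, 164.3, 161.4], 0.76), ([57.2, 377.5, 34.4, 13.0], 0.59)]
shoulder [([263.9, 137.5, 57.7, 62.4], 0.77)]
('t', 5.91, [0.5359, 0.2935, 0.2205], [180.0, 0.0, 89.8], [-56.0, 29.0, 40.0, 78.0, -18.0, 80.0, -17.0], 'F', [-0.4, -0.7, 0.2], 'gap', 0.998)
collar_center [([256.5, 131.9, 64.4, 64.5], 0.88)]
```

View pics/sp1.png

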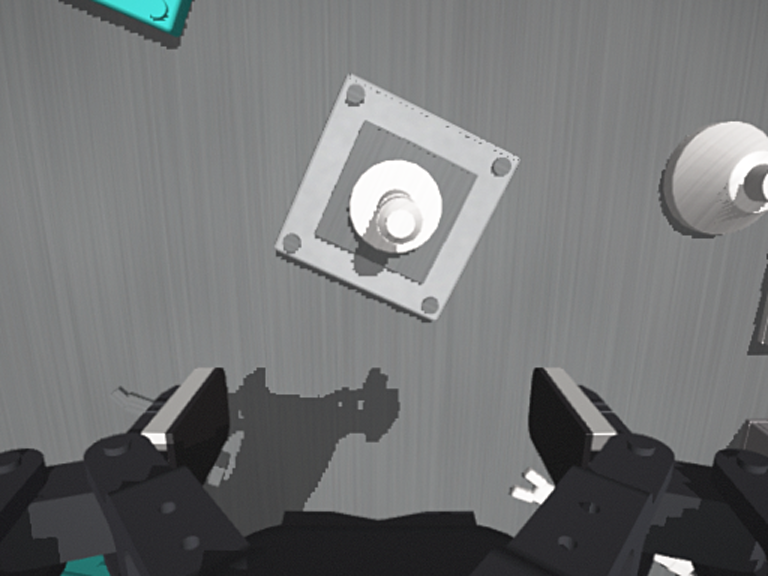

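View pics/co1.png

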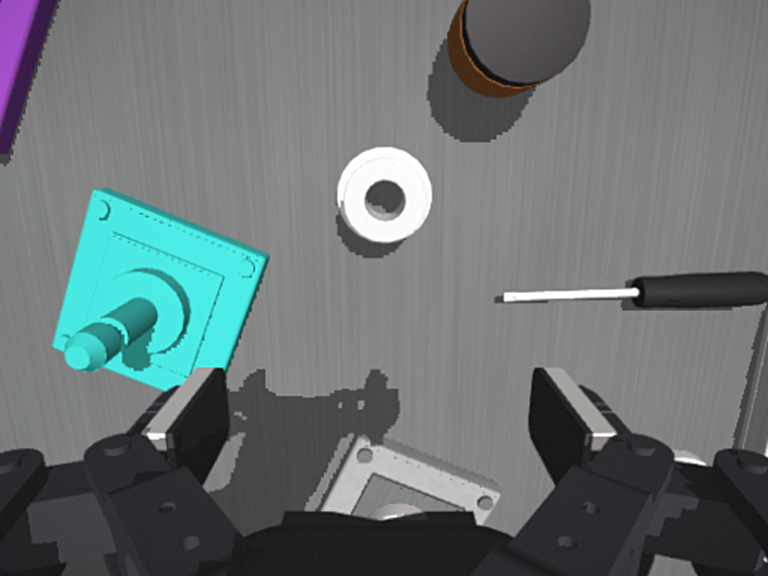

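Run:
```python
from h import *
import pickle
s=pickle.load(open('pics/sp1.pkl','rb'));c=pickle.load(open('pics/co1.pkl','rb'))
A=lambda c,u,v,z: atz(c,(u/1.5,v/1.5),z).round(4)
print('shaft top',A(s,401,222,.119),'shoulder',A(s,396,206,.04),'corners',[A(s,*p,.02)[:2].tolist() for p in [(350,74),(519,159),(436,321),(276,249)]],np.mean([A(s,*p,.02) for p in [(350,74),(519,159),(436,321),(276,249)]],0))
print('bore',A(c,385,200,.045),'flange',A(c,384.5,194.5,.006))
print('turq',A(c,84,355,.119),'jar',A(c,527,40,.07),'screwd tip',A(c,500,297,.0))
# refine: circle fits
f=np.load('pics/co1.npy');g=cv2.cvtColor(f,cv2.COLOR_RGB2GRAY)
_,b=cv2.threshold(g[80:180,200:310],185,255,0);k,_=cv2.findContours(b,cv2.RETR_CCOMP,cv2.CHAIN_APPROX_NONE)
for q in k:
    if len(q)>20: print(len(q),cv2.fitEllipse(q),cv2.minEnclosingCircle(q))
f=np.load('pics/sp1.npy');save(f,'spz',8,(225,95,305,170));
```

```text
shaft top [0.5506 0.0575 0.119 ] shoulder [0.5509 0.0575 0.04  ] corners [[0.521, 0.1406], [0.6343, 0.0874], [0.5818, -0.0276], [0.4677, 0.0254]] [0.5512  0.05645 0.02   ]
bore [0.5403 0.3292 0.045 ] flange [0.5406 0.3296 0.006 ]
turq [0.3755 0.2542 0.119 ] jar [0.6184 0.4191 0.07  ] screwd tip [0.6288 0.2517 0.    ]
185 ((56.40414810180664, 48.93649673461914), (60.96615982055664, 62.944915771484375), 149.96090698242188) ((56.08173751831055, 49.22482681274414), 31.811689376831055)
80 ((56.309906005859375, 53.02050018310547), (28.176090240478516, 28.355182647705078), 96.5494155883789) ((56.375, 53.1875), 14.647652626037598)
```

View pics/spz.png

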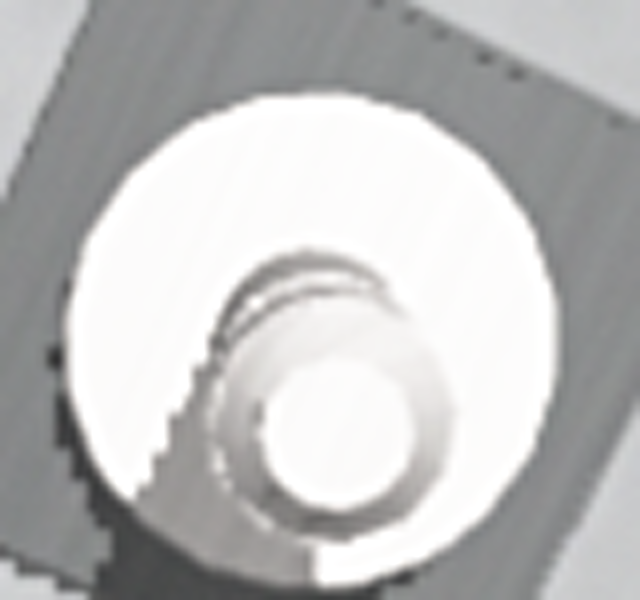

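Run:
```python
from h import *
C=(.5403,.3292);S=(.5507,.0573)
robot.move_to([*C,.12],down(90));robot.line_to([*C,.034],down(90),velocity=.12,f_stop=15);print(info())
fingers.gripper_to(0.0,force=50);print(info())
robot.line_to([*C,.20],velocity=.2);print(info())
robot.move_to([*S,.21],down(90));robot.pause(.2);print(info())
f=vision.grab_frame('wrist');save(f,'held',1.5)
f=vision.grab_frame('scene');save(f,'helds',5,(210,120,330,220))
```

```text
('t', 7.33, [0.5414, 0.3294, 0.0353], [179.9, -0.1, 90.0], [-55.0, 40.0, 35.0, 87.0, -25.0, 61.0, -14.0], 'F', [0.7, 0.0, 0.3], 'gap', 1.004)
('t', 8.09, [0.54, 0.3291, 0.0337], [-180.0, 0.0, 90.0], [-55.0, 40.0, 35.0, 87.0, -25.0, 61.0, -14.0], 'F', [0.4, -0.2, -0.1], 'gap', 0.003)
('t', 9.07, [0.5394, 0.329, 0.1985], [-179.9, 0.1, 90.0], [-56.0, 32.0, 38.0, 76.0, -20.0, 79.0, -19.0], 'F', [-0.5, -0.2, 0.2], 'gap', -0.001)
('t', 10.33, [0.5508, 0.0595, 0.2096], [-180.0, -0.0, 90.2], [-40.0, 23.0, 44.0, 88.0, -16.0, 76.0, 6.0], 'F', [-0.4, -0.0, 0.3], 'gap', -0.001)
```

View pics/held.png

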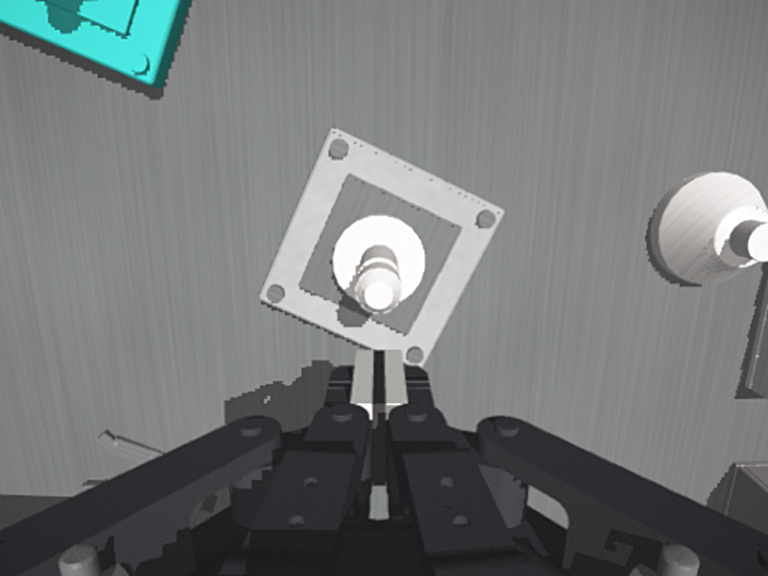

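View pics/helds.png

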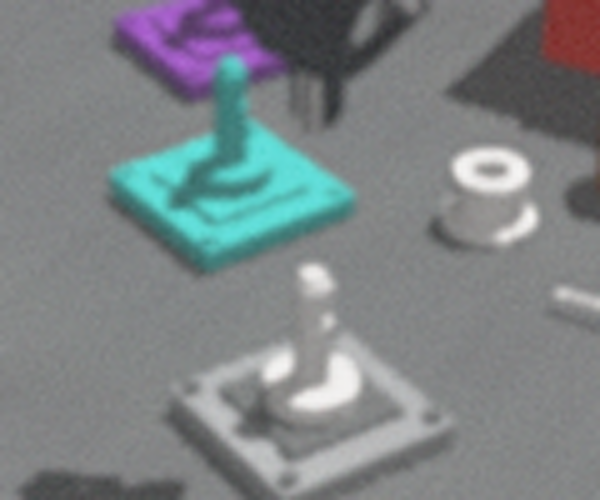

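The grip missed the collar, which still stands at (490,195) in the crop. The fingers are shut on nothing and the spindle is ahead of the tool, so I'll check the calibration.

Run:
```python
from h import *
c=cam('wrist');
print('wrist proj tip',1.5*proj(c,np.array(robot.current_tool_pos())+[0,0,-.017]),'shaft top',A if 0 else 1.5*proj(c,(.5507,.0573,.119)))
print(atz(c,(378/1.5,293/1.5),.119),atz(c,(379/1.5,261/1.5),.04))
s=cam('scene');t=cam('top')
P=np.array(robot.current_tool_pos());print('scene',1*proj(s,P),proj(s,P-[0,0,.017]),proj(s,(.5507,.0573,.119)),proj(s,(.5403,.3292,.045)))
print('top',proj(t,P),proj(t,(.5507,.0573,.119)),proj(t,(.5403,.3292,.045)))
f=vision.grab_frame('scene');save(f,'s2',1.5);f=vision.grab_frame('top');save(f,'t2',1.5)
```

```text
wrist proj tip [380.21981053 344.52481737] shaft top [379.32285813 292.36903637]
[0.55004766 0.05697528 0.119     ] [0.55075829 0.05647199 0.04      ]
scene [272.95684476 147.81796497] [272.87204834 152.88864763] [272.27972968 174.1782206 ] [307.86599377 153.27841524]
top [229.37123457 173.72466377] [231.10773383 178.2960584 ] [157.23537594 186.42140968]
```

View pics/s2.png

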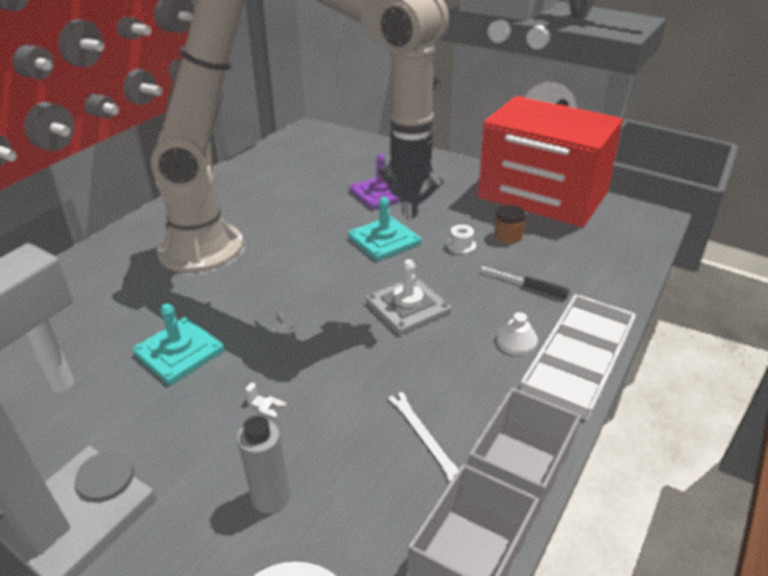

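View pics/t2.png

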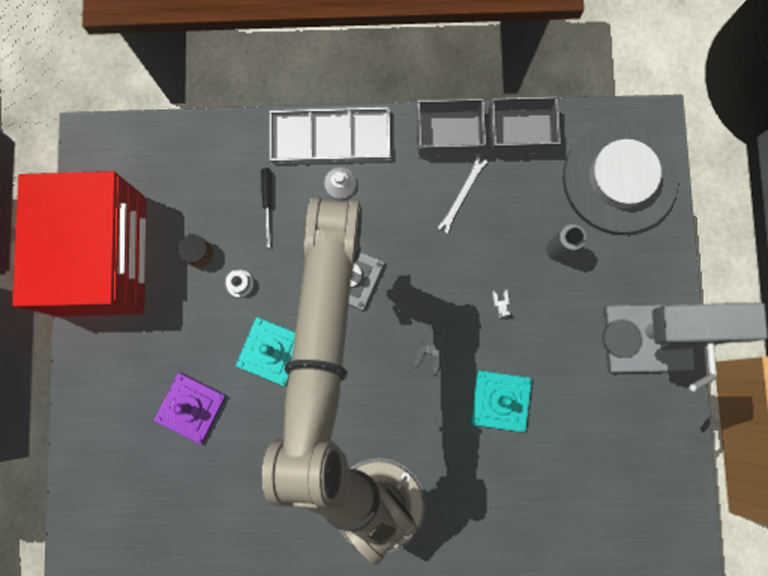

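Run:
```python
from h import *
print(robot.tip_reach,[a for a in dir(robot) if a[0]!='_'],[a for a in dir(fingers) if a[0]!='_'])
c=cam('wrist');s=cam('scene');P=np.array(robot.current_tool_pos())
for d in (-.017,0,.01,.02):
    print(d,[ (1.5*proj(c,P+[0,y,d])).round(0).tolist() for y in (.011,0,-.011)],(1.5*proj(s,P+[0,0,d])).round(0).tolist())
f=vision.grab_frame('scene');save(f,'s3',8,(235,90,320,165))
f=vision.grab_frame('wrist');save(f,'w3',5,(190,210,330,320))
```

```text
0.017 ['PlanningError', 'current_contact_force', 'current_dq', 'current_eef_rot', 'current_finger_gap', 'current_joint_positions', 'current_joint_torque', 'current_time_s', 'current_tool_pos', 'current_torque', 'inverse_kinematics', 'line_to', 'move_j', 'move_to', 'pause', 'tip_reach'] ['gripper_to']
-0.017 [[380.0, 315.0], [380.0, 345.0], [380.0, 373.0]] [409.0, 229.0]
0 [[381.0, 332.0], [380.0, 364.0], [380.0, 395.0]] [409.0, 222.0]
0.01 [[381.0, 343.0], [381.0, 377.0], [381.0, 410.0]] [409.0, 217.0]
0.02 [[381.0, 356.0], [381.0, 392.0], [381.0, 427.0]] [409.0, 213.0]
```

View pics/s3.png

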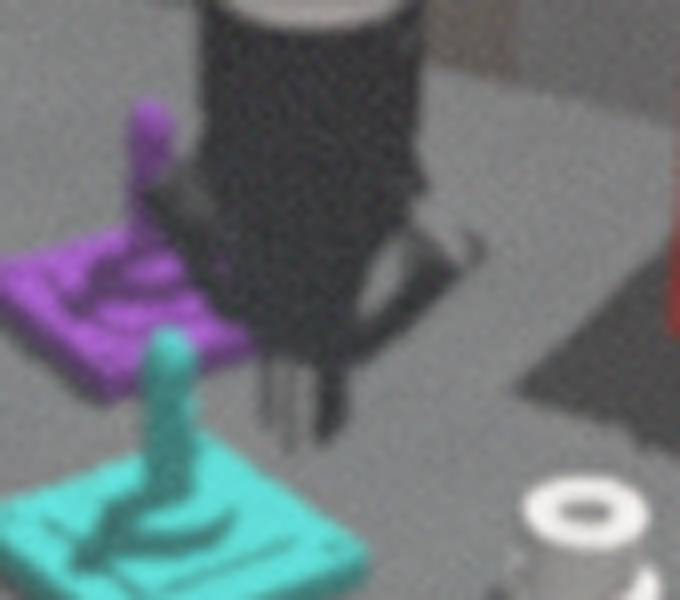

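View pics/w3.png

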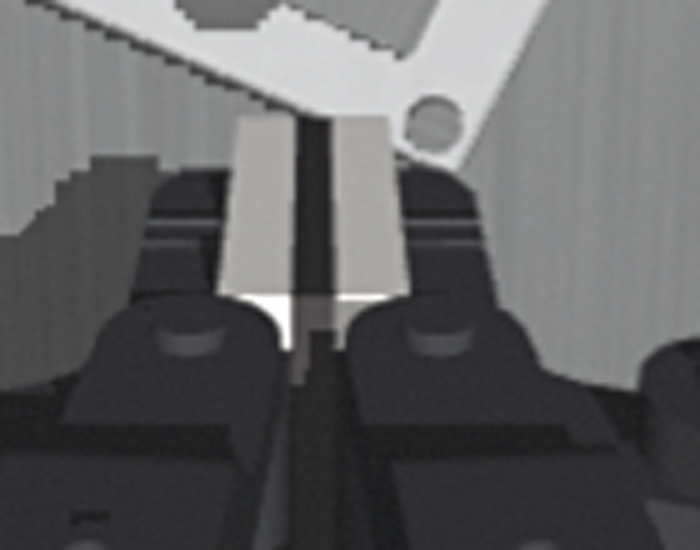

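The pads look about 25 mm shorter than stated: the tips appear roughly 10 mm above the TCP in both the wrist and scene views. I'll touch bare table with the shut fingers to measure this directly.

Run:
```python
from h import *
s=cam('scene');t=cam('top')
robot.move_to([.56,.215,.08],down(90));print(info())
for n in ('scene','wrist'):
    f=vision.grab_frame(n);save(f,'tt_'+n,1.5)
h=robot.line_to([.56,.215,-.02],velocity=.04,f_stop=6);print(h,info())
robot.pause(.2);print(info())
f=vision.grab_frame('scene');save(f,'tt_touch',8,(235,120,320,195))
f=vision.grab_frame('wrist');save(f,'tw_touch',5,(190,210,330,320))
P=np.array(robot.current_tool_pos());print((proj(s,P)-[235,120])*8)
robot.line_to([.56,.215,.1],velocity=.2)
```

```text
('t', 11.47, [0.5615, 0.2125, 0.0813], [179.8, 0.1, 89.9], [-48.0, 34.0, 38.0, 91.0, -23.0, 63.0, -4.0], 'F', [0.4, -1.0, 0.3], 'gap', -0.002)
True ('t', 13.51, [0.56, 0.215, -0.0086], [-180.0, -0.0, 90.0], [-46.0, 40.0, 35.0, 95.0, -27.0, 54.0, -1.0], 'F', [-0.7, 0.6, 5.0], 'gap', -0.003)
('t', 13.71, [0.5599, 0.215, -0.0086], [-180.0, 0.0, 90.0], [-46.0, 40.0, 35.0, 95.0, -27.0, 54.0, -1.0], 'F', [-0.4, 0.0, 5.7], 'gap', -0.001)
[497.95074305 507.10784471]
```

View pics/tt_touch.png

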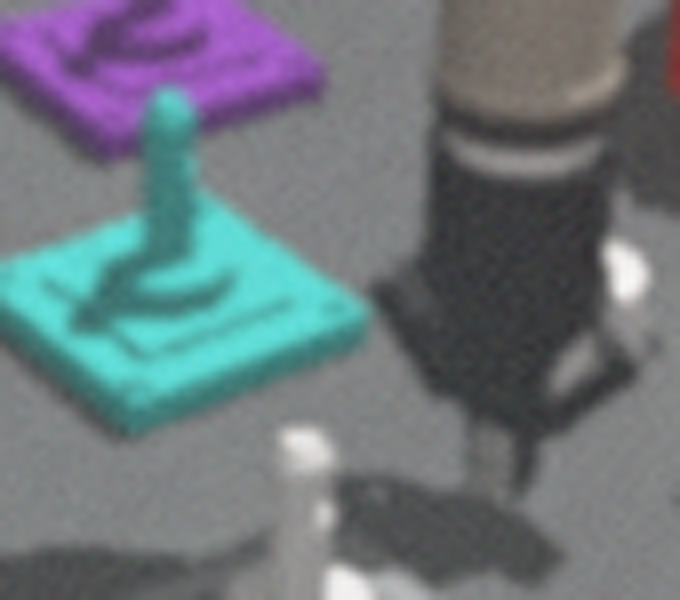

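View pics/tt_wrist.png

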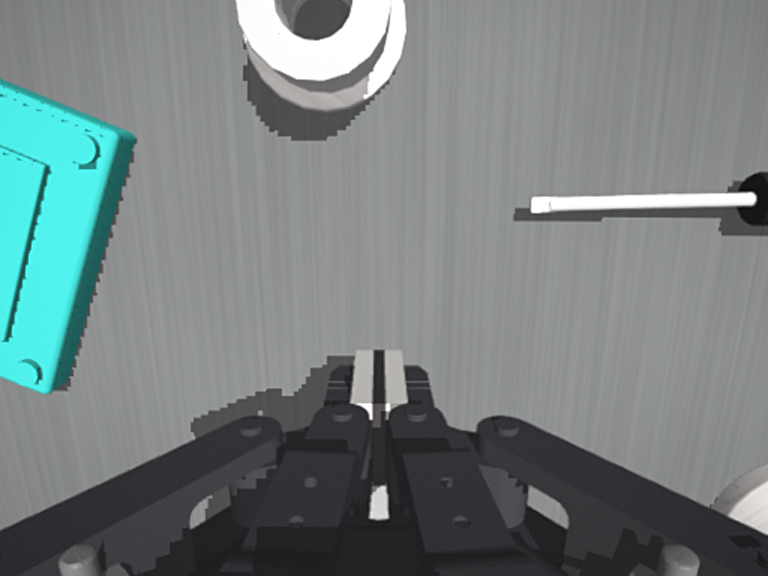

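Contact came at TCP z = -0.0086, so the true tips are 8.6 mm above the reported TCP and I must work about 25.6 mm lower than nominal. A second look at the spindle at yaw 0 will separate out any camera bias along tool x.

Run:
```python
from h import *
import pickle
robot.move_to(above((.5507,.0573),.22,0),down(0)); robot.pause(.2)
c=cam('wrist'); f=vision.grab_frame('wrist'); save(f,'sp2',1.5); np.save('pics/sp2.npy',f);pickle.dump(c,open('pics/sp2.pkl','wb'))
print(info()); u=proj(c,(.5507,.0573,.08));print(u)
d=recognise('shoulder','wrist');print(d)
u=u.astype(int);save(f,'sp2z',8,(u[0]-40,u[1]-37,u[0]+40,u[1]+37));print(u-[40,37])
```

```text
('t', 15.89, [0.5206, 0.0579, 0.2195], [180.0, 0.0, 0.1], [-56.0, 25.0, 67.0, 93.0, -24.0, 78.0, -76.0], 'F', [-0.3, 0.1, -0.7], 'gap', -0.001)
[251.94638645 144.94300168]
[{'rect': [253.9, 138.4, 63.4, 62.7], 'p': 0.83}, {'rect': [74.2, 303.2, 74.7, 66.6], 'p': 0.59}, {'rect': [51.9, 32.4, 15.7, 64.8], 'p': 0.38}]
[211 107]
```

View pics/sp2z.png

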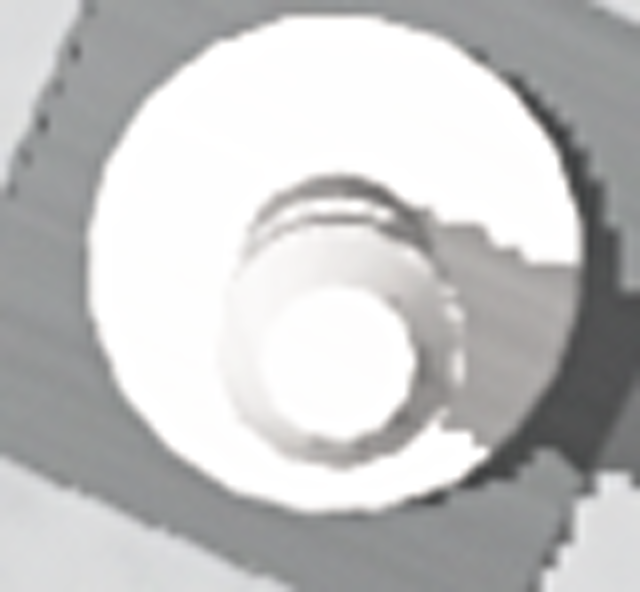

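View pics/sp2.png

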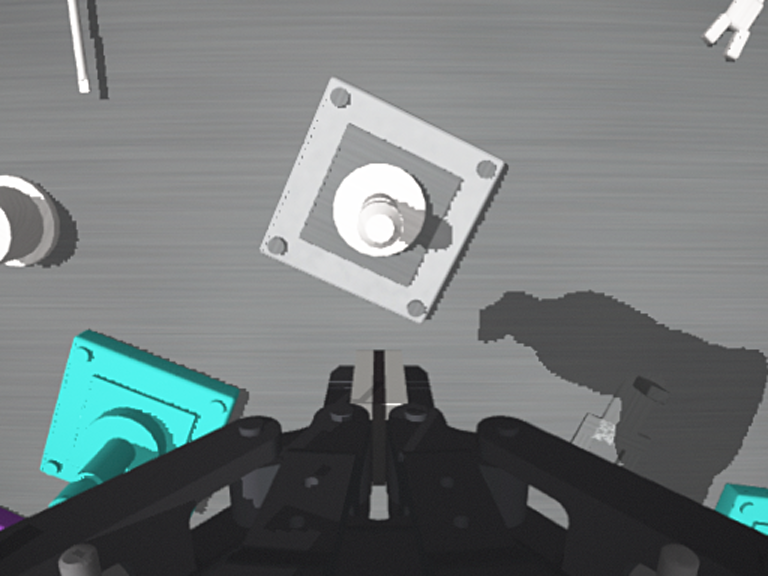

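Run:
```python
from h import *
import pickle
c=pickle.load(open('pics/sp2.pkl','rb'));s=pickle.load(open('pics/sp1.pkl','rb'));co=pickle.load(open('pics/co1.pkl','rb'))
Z=lambda x,y,o:((x+.5)/8-.5+o[0],(y+.5)/8-.5+o[1])
top2=Z(338,362,(211,107));sh2=Z(335,263,(211,107));top1=Z(338,430,(225,95));sh1=Z(312,338,(225,95))
for dz in (0,.012,.0256):
    r=[]
    for cc,uv,z in [(s,top1,.119),(s,sh1,.04),(c,top2,.119),(c,sh2,.04),(co,(256.35,133.05),.045)]:
        K,k,T=cc;T=T.copy();o=np.eye(4);o[2,3]=-dz;T=T@o
        r.append(atz((K,k,T),uv,z)[:2].round(4).tolist())
    # diam check
    K,k,T=s;T=T@o
    a=atz((K,k,T),Z(65,338,(225,95)),.04);b=atz((K,k,T),Z(558,338,(225,95)),.04)
    K,k,T=co;T=T@o
    e=atz((K,k,T),(256.3-14.1,133),.045);g=atz((K,k,T),(256.3+14.1,133),.045)
    print(dz,r,'sh dia',np.linalg.norm(a-b).round(4),'bore',np.linalg.norm(e-g).round(4))
```

```text
0 [[0.5502, 0.0573], [0.5505, 0.058], [0.5504, 0.0566], [0.5511, 0.0568], [0.54, 0.3295]] sh dia 0.0598 bore 0.0269
0.012 [[0.5508, 0.0557], [0.5509, 0.0568], [0.5487, 0.0566], [0.5499, 0.0568], [0.5402, 0.3284]] sh dia 0.062 bore 0.0279
0.0256 [[0.5514, 0.0539], [0.5514, 0.0555], [0.5467, 0.0566], [0.5484, 0.0568], [0.5404, 0.3272]] sh dia 0.0645 bore 0.029
```

The camera calibration is fine: both views and the disc sizes agree with no z bias. Only the stated finger reach is off. I'll regrip the collar lower.

Run:
```python
from h import *
C=(.540,.329);S=(.5505,.0568)
fingers.gripper_to(1.0)
robot.move_to([*C,.10],down(90));robot.line_to([*C,.008],down(90),velocity=.12,f_stop=12);print(info())
fingers.gripper_to(0.0,force=60);print(info())
if robot.current_finger_gap()>.3:
    robot.line_to([*C,.15],velocity=.2);print(info())
    robot.move_to([*S,.16],down(90));robot.pause(.15);print(info())
    f=vision.grab_frame('wrist');save(f,'held2',1.5)
    f=vision.grab_frame('scene');save(f,'held2s',5,(210,120,330,220))
```

```text
('t', 18.78, [0.541, 0.3292, 0.009], [179.9, -0.0, 90.0], [-55.0, 42.0, 34.0, 88.0, -26.0, 58.0, -13.0], 'F', [0.2, -0.5, 1.2], 'gap', 0.996)
('t', 19.19, [0.5409, 0.3295, 0.0094], [179.9, -0.1, 90.0], [-55.0, 42.0, 34.0, 88.0, -26.0, 58.0, -13.0], 'F', [-0.3, -0.5, 5.1], 'gap', 0.617)
('t', 20.05, [0.5385, 0.3285, 0.1479], [-179.8, 0.1, 90.0], [-57.0, 34.0, 38.0, 80.0, -21.0, 73.0, -17.0], 'F', [-0.4, -0.5, -3.0], 'gap', 0.623)
('t', 21.26, [0.5506, 0.0597, 0.1595], [-180.0, -0.0, 90.3], [-39.0, 25.0, 43.0, 93.0, -18.0, 70.0, 8.0], 'F', [-0.3, 0.1, -2.1], 'gap', 0.62)
```

View pics/held2.png

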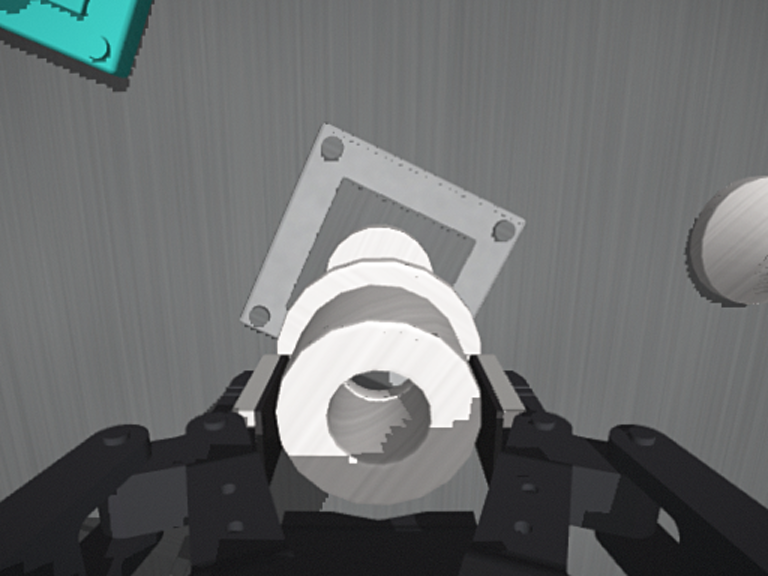

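View pics/held2s.png

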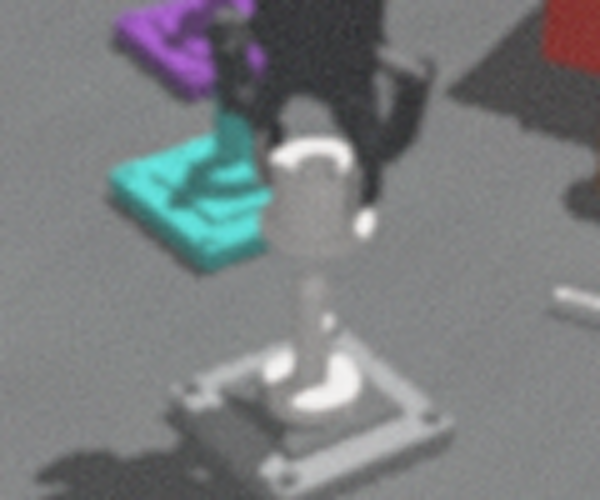

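Run:
```python
from h import *
print(info())
c=cam('wrist');P=np.array(robot.current_tool_pos())
f=vision.grab_frame('wrist');save(f,'held3',4,(170,190,340,340))
print(P, atz(c,((379.3+.5)/1.5-.5,(417.5+.5)/1.5-.5),P[2]-.0085+.045))
```

```text
('t', 21.36, [0.5506, 0.0586, 0.1597], [-180.0, -0.0, 90.2], [-39.0, 25.0, 44.0, 93.0, -18.0, 70.0, 8.0], 'F', [0.6, 0.1, -3.1], 'gap', 0.617)
[0.55059951 0.05862382 0.15974272] [0.55002827 0.0599497  0.19624272]
```

View pics/held3.png

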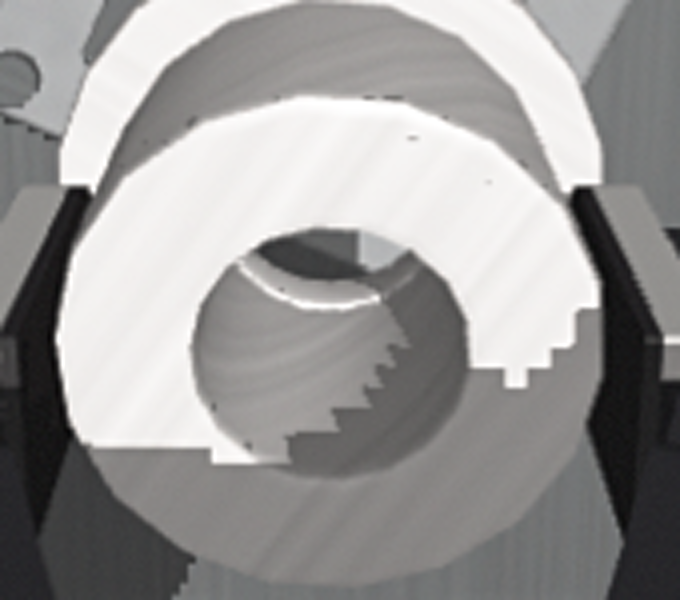

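Run:
```python
from h import *
S=(.5505,.0562)
robot.line_to([*S,.135],velocity=.08);print(info())
h=robot.line_to([*S,.044],velocity=.05,f_stop=10);print(h,info())
f=vision.grab_frame('wrist');save(f,'ins',1.5)
```

```text
('t', 21.88, [0.5501, 0.0561, 0.1344], [-179.9, 0.0, 90.0], [-39.0, 26.0, 43.0, 95.0, -19.0, 67.0, 9.0], 'F', [-0.5, -0.2, -2.7], 'gap', 0.62)
True ('t', 23.43, [0.5509, 0.0561, 0.0492], [180.0, -0.0, 90.0], [-36.0, 32.0, 40.0, 100.0, -24.0, 57.0, 13.0], 'F', [-1.5, 0.0, 5.2], 'gap', 0.622)
```

View pics/ins.png

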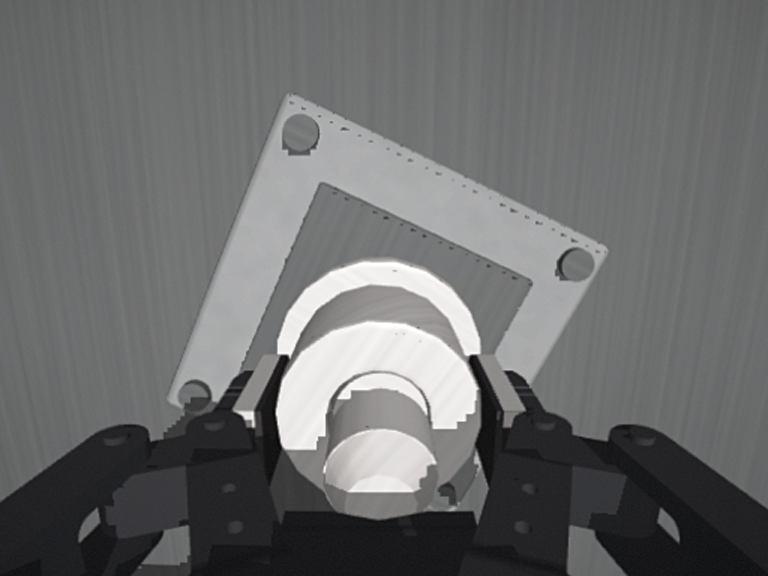

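Contact came at z = 0.0492, where seating was expected (about 0.049), and the shaft shows through the bore. I'll release and check.

Run:
```python
from h import *
fingers.gripper_to(1.0)
p=robot.current_tool_pos()
robot.line_to([p[0],p[1],.17],velocity=.25);print(info())
f=vision.grab_frame('scene');save(f,'colls',6,(220,140,320,230))
# clip view
robot.move_to(above((.455,-.315),.19,0,.02),down(0));robot.pause(.2)
c=cam('wrist');f=vision.grab_frame('wrist');save(f,'cl1',1.5);np.save('pics/cl1.npy',f)
import pickle;pickle.dump(c,open('pics/cl1.pkl','wb'));print(info())
for l in ['clip_eye','clip_tab','clip_mouth']:print(l,[(np.round(d['rect'],1).tolist(),round(d['p'],2)) for d in recognise(l,'wrist')][:2])
```

```text
('t', 24.55, [0.5479, 0.0565, 0.1696], [-179.7, 0.0, 90.0], [-39.0, 24.0, 44.0, 92.0, -17.0, 71.0, 8.0], 'F', [-0.5, 0.4, -0.5], 'gap', 1.001)
('t', 26.3, [0.4358, -0.314, 0.1898], [-180.0, 0.0, 0.1], [-13.0, 31.0, 70.0, 93.0, -29.0, 77.0, -29.0], 'F', [0.2, -0.3, -0.6], 'gap', 1.001)
clip_eye [([421.6, 12.7, 82.1, 25.4], 0.66)]
clip_tab [([249.6, 132.8, 37.1, 72.9], 0.6)]
clip_mouth [([249.2, 135.8, 41.5, 68.5], 0.57)]
```

View pics/colls.png

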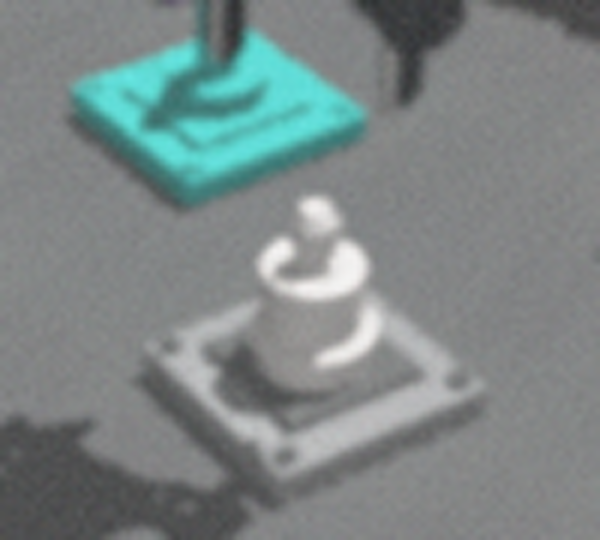

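View pics/cl1.png

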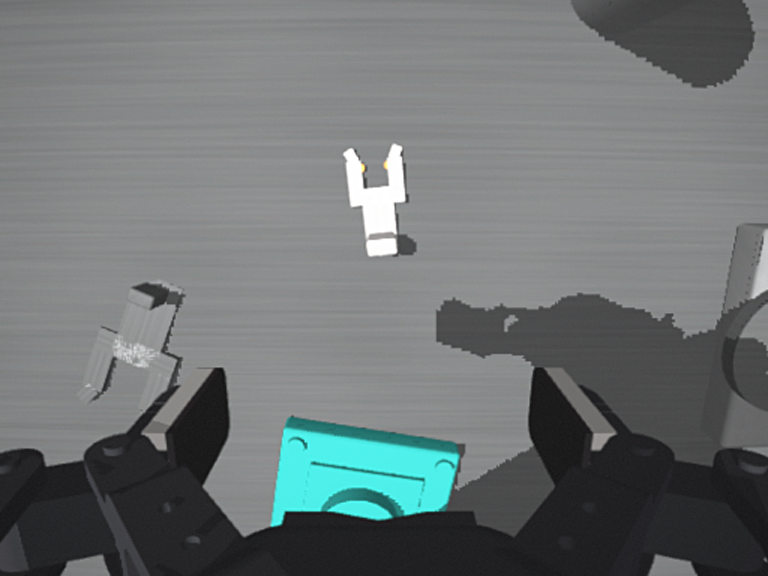

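Run:
```python
from h import *
f=np.load('pics/cl1.npy');save(f,'cl1z',7,(205,85,305,180))
```

```text
(no output)
```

View pics/cl1z.png

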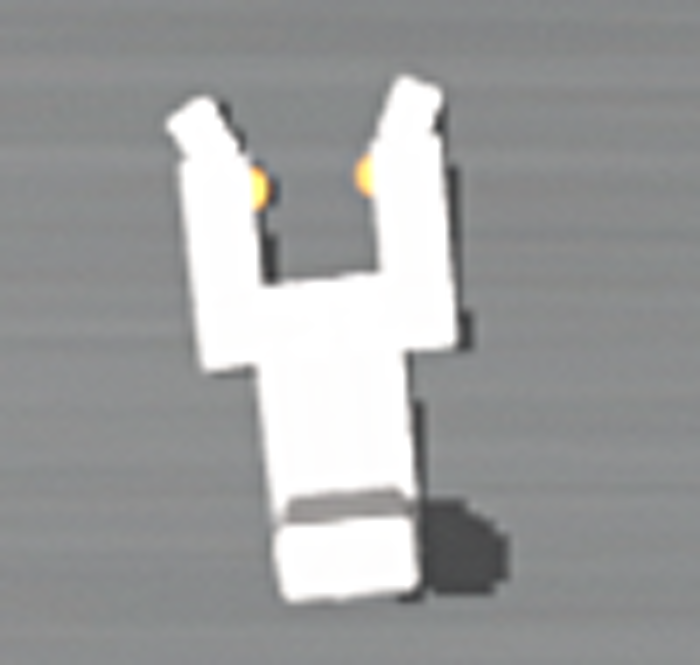

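Run:
```python
from h import *
import pickle
c=pickle.load(open('pics/cl1.pkl','rb'))
Z=lambda x,y,z:atz(c,((x+.5)/7-.5+205,(y+.5)/7-.5+85),z)[:2]
k=[Z(279,527,.0365),Z(411,516,.0365),Z(418,590,.0365),Z(288,600,.0365)];tab=np.mean(k,0)
l,r=Z(261,187,.003),Z(367,173,.003);m=(l+r)/2
e1,e2=Z(268,285,.005),Z(378,272,.005)
ang=lambda v:np.degrees(np.arctan2(v[1],v[0])).round(1)
print('tab',tab,'mouth',m,'dist(47.6)',np.linalg.norm(m-tab),'yaw',ang(m-tab))
v=l-r;print('catch yaw',ang(v)-90,'flat yaw',ang(e1-e2)-90,'sides',ang(Z(185,170,.005)-Z(205,370,.005)),ang(Z(440,140,.005)-Z(457,345,.005)),'tab front/back',ang(k[0]-k[1])-90,ang(k[3]-k[2])-90)
print('turq corner',atz(c,(290/1.5,417/1.5),.02),atz(c,(460/1.5,445/1.5),.02))
```

```text
tab [ 0.44697634 -0.31672859] mouth [ 0.49421273 -0.31181546] dist(47.6) 0.047491220407733986 yaw 5.9
catch yaw 7.5 flat yaw 6.799999999999997 sides 5.2 5.7 tab front/back 5.0 4.700000000000003
turq corner [ 0.3221737  -0.25280411  0.02      ] [ 0.30015676 -0.37384836  0.02      ]
```

Run:
```python
from h import *
Y=5.9;T=(.447,-.3167);u=np.array([np.cos(np.radians(Y)),np.sin(np.radians(Y))]);S=np.array([.5505,.0568])
robot.move_to([*T,.08],down(Y));robot.line_to([*T,-.001],down(Y),velocity=.1,f_stop=8);robot.pause(.15);print(info())
fingers.gripper_to(0.0,force=100);robot.pause(.1);print(info())
if robot.current_finger_gap()>.1:
    p=robot.current_tool_pos()
    robot.line_to([p[0],p[1],.15],velocity=.2);print(info())
    q=S-u*(.042+.060)
    robot.move_to([*q,.15],down(Y));robot.pause(.2);print(info())
    f=vision.grab_frame('wrist');save(f,'ck',1.5);np.save('pics/ck.npy',f);import pickle;pickle.dump(cam('wrist'),open('pics/ck.pkl','wb'))
    print(robot.inverse_kinematics([*(S-u*.03),.088],down(Y)))
```

```text
('t', 28.07, [0.4475, -0.3172, -0.0003], [179.9, -0.1, 5.9], [-5.0, 43.0, 56.0, 104.0, -42.0, 57.0, -15.0], 'F', [0.3, 0.4, -0.5], 'gap', 1.0)
('t', 28.82, [0.4471, -0.3168, -0.0007], [180.0, -0.0, 5.9], [-5.0, 43.0, 56.0, 104.0, -42.0, 57.0, -15.0], 'F', [-1.1, 1.4, 4.6], 'gap', 0.19)
('t', 29.73, [0.4465, -0.3158, 0.1486], [-179.9, 0.1, 5.9], [-11.0, 33.0, 65.0, 95.0, -31.0, 73.0, -23.0], 'F', [0.2, -0.5, -1.5], 'gap', 0.187)
('t', 31.28, [0.4493, 0.045, 0.1502], [180.0, -0.0, 5.8], [-66.0, 21.0, 73.0, 109.0, -22.0, 66.0, -69.0], 'F', [0.2, 0.2, -0.9], 'gap', 0.188)
[-51.37238677  32.92035762  61.44953206 103.23868113 -32.21494956
  63.57179198 -62.75704071]
```

View pics/ck.png

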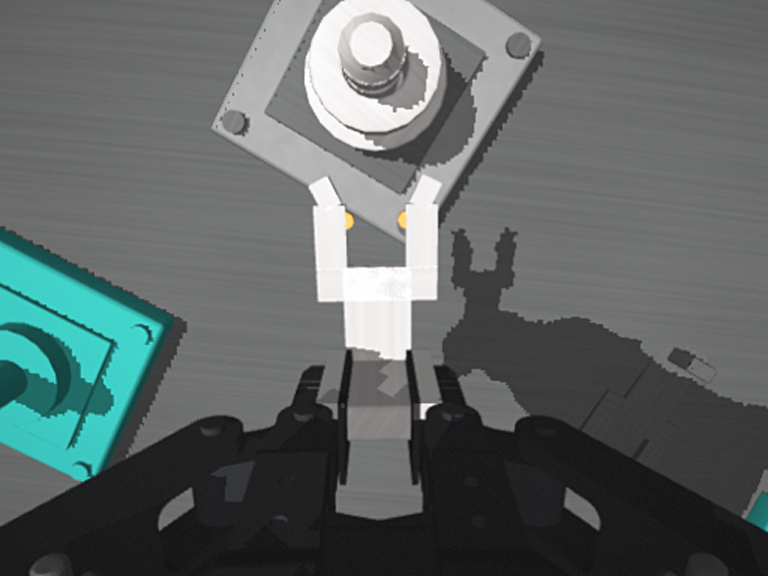

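Run:
```python
from h import *
import pickle
print(info(), np.array(robot.current_joint_positions()).round(2))
f=np.load('pics/ck.npy');save(f,'ckz1',7,(200,110,300,190));save(f,'ckz2',7,(195,0,305,70))
```

```text
('t', 31.33, [0.4493, 0.0452, 0.1501], [180.0, -0.0, 5.8], [-66.0, 21.0, 73.0, 109.0, -22.0, 66.0, -69.0], 'F', [0.7, 0.3, -0.8], 'gap', 0.187) [-66.33  20.58  73.32 109.36 -21.6   66.05 -69.18]
```

View pics/ckz1.png

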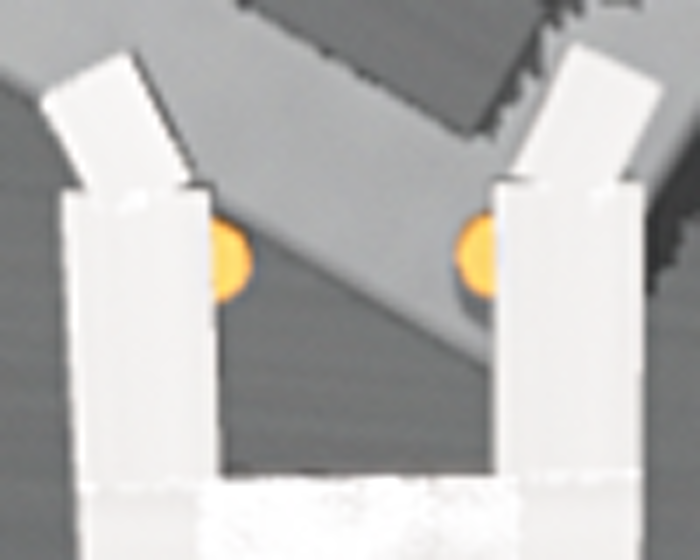

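View pics/ckz2.png

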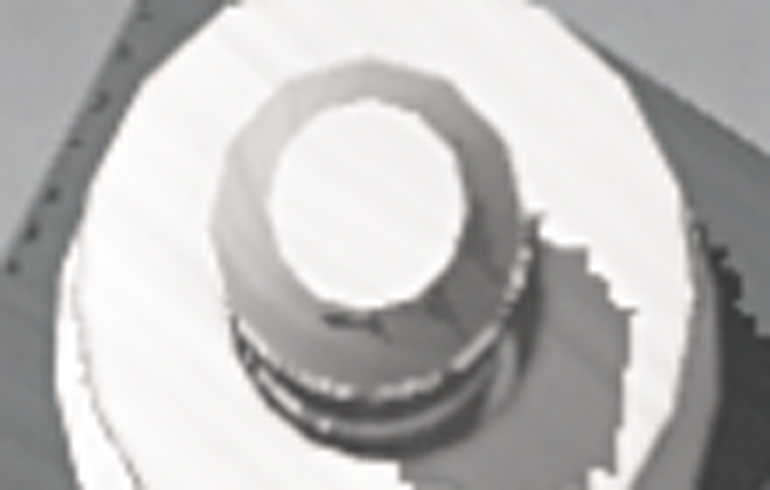

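Run:
```python
from h import *
import pickle
c=pickle.load(open('pics/ck.pkl','rb'))
Y=np.radians(5.8);R=np.array([[np.cos(Y),np.sin(Y)],[-np.sin(Y),np.cos(Y)]])
Z=lambda x,y,o,z:atz(c,((x+.5)/7-.5+o[0],(y+.5)/7-.5+o[1]),z)[:2]
P=np.array([.4493,.0451])
zc=.1502+.0007
for n,q in [('shaft',Z(368,205,(195,0),.119)),('catch',Z(354.5,258,(200,110),zc+.0025)),('inner',Z(355,300,(200,110),zc+.005)),('tips',Z(352,95,(200,110),zc+.005)),('eyeflat',Z(358,477,(200,110),zc+.005)),('outerlow',Z(360,470,(200,110),zc+.005))]:
    print(n,q.round(4),'in tool',(R@(q-P)).round(4))
```

```text
shaft [0.5499 0.0569] in tool [0.1012 0.0016]
catch [0.4959 0.0498] in tool [ 0.0469 -0.0001]
inner [0.4937 0.0495] in tool [ 0.0446 -0.0001]
tips [0.506  0.0509] in tool [0.057  0.0001]
eyeflat [0.4826 0.0482] in tool [ 0.0335 -0.0003]
outerlow [0.4831 0.0481] in tool [ 0.0339 -0.0004]
```

Run:
```python
from h import *
Y=5.9;u=np.array([np.cos(np.radians(Y)),np.sin(np.radians(Y))]);S=np.array([.5502,.0569])
q=S-u*(.0413+.046)
robot.line_to([*q,.13],down(Y),velocity=.1)
robot.line_to([*q,.0858],down(Y),velocity=.06,f_stop=6);robot.pause(.5)
print(info(),np.array(robot.current_joint_positions()).round(1)[2], q)
f=vision.grab_frame('wrist');save(f,'pre',1.5)
f=vision.grab_frame('scene');save(f,'pres',6,(220,140,320,230))
```

```text
('t', 33.12, [0.4634, 0.048, 0.0859], [-180.0, -0.0, 5.9], [-58.0, 27.0, 66.0, 112.0, -29.0, 60.0, -63.0], 'F', [0.0, 0.6, -1.7], 'gap', 0.182) 66.0 [0.46336244 0.04792621]
```

View pics/pre.png

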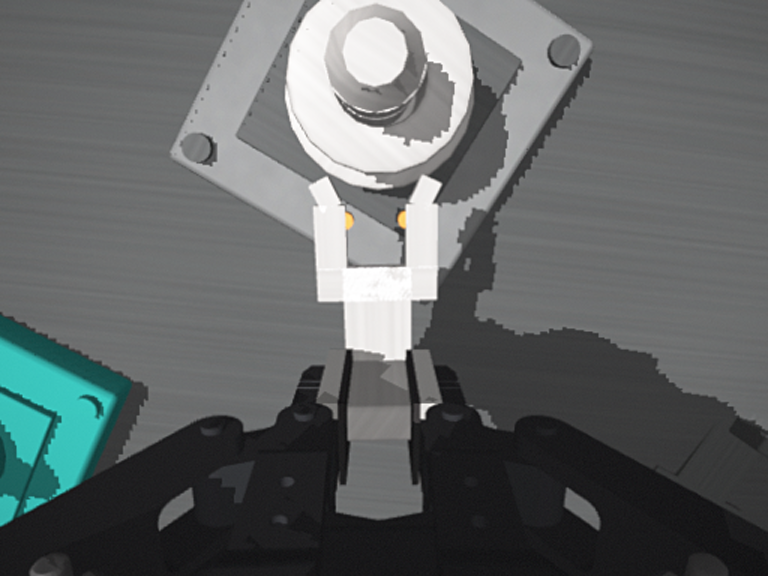

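View pics/pres.png

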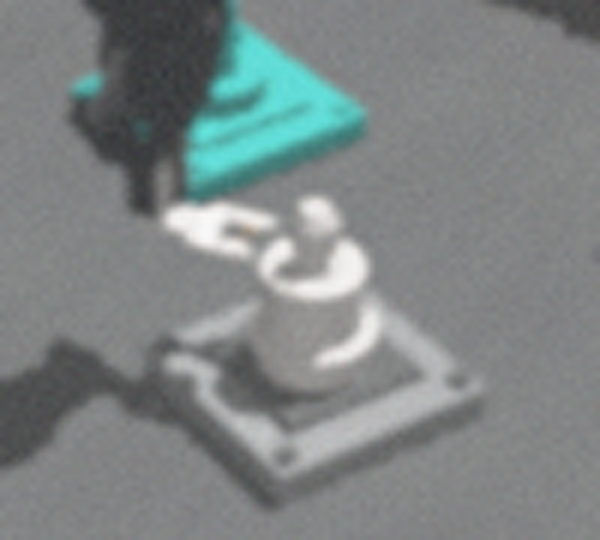

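```bash
cat > push.py <<'E'
from h import *
Y=5.9;u=np.array([np.cos(np.radians(Y)),np.sin(np.radians(Y))]);S=np.array([.5502,.0569]);Z=.0858
def at(e): q=S-u*(.0413+e);return [*q,Z]     # e: eye distance behind the axis
def F():
    v=np.mean([robot.current_contact_force() for _ in range(3)],0);return -(v[:2]@u),v.round(1).tolist()
def eye(): p=np.array(robot.current_tool_pos());return round(float((S-p[:2])@u-.0413)*1000,2),round(float(p[2])*1000,2)
E
python3 - <<'E'
from push import *
h=robot.line_to(at(.018),down(Y),velocity=.03,f_stop=5);print(h,eye(),F(),info()[1])
e=.018
while not h and e>.0085:
    e-=.001
    h=robot.line_to(at(e),down(Y),velocity=.02,f_stop=8);robot.pause(.03);f=F();print(round(e*1000,1),eye(),round(f[0],1),f[1],h)
    if f[0]>8: break
print(info()[1])
f=vision.grab_frame('wrist');save(f,'p1',1.5)
E
```

```text
False (18.28, 85.72) (np.float64(-0.693916030884457), [0.7, -0.2, -1.1]) 34.3
17.0 (17.03, 85.81) -0.8 [0.9, -0.3, -0.7] False
16.0 (15.95, 85.8) 0.6 [-0.6, -0.4, -1.1] False
15.0 (14.98, 85.79) 0.4 [-0.4, 0.5, -0.9] False
14.0 (13.97, 85.79) -0.8 [0.7, 0.4, -1.6] False
13.0 (12.95, 85.8) -0.2 [0.1, 0.1, -1.3] False
12.0 (11.97, 85.8) -0.4 [0.4, -0.3, -0.8] False
11.0 (11.01, 85.78) 0.1 [-0.0, -0.9, -0.6] False
10.0 (10.26, 85.69) 0.3 [-0.3, -0.2, -1.1] False
9.0 (9.39, 85.65) 1.7 [-1.6, -0.8, -1.0] False
8.0 (8.49, 85.61) 2.7 [-2.6, -0.6, 0.0] False
37.13
```

View pics/p1.png

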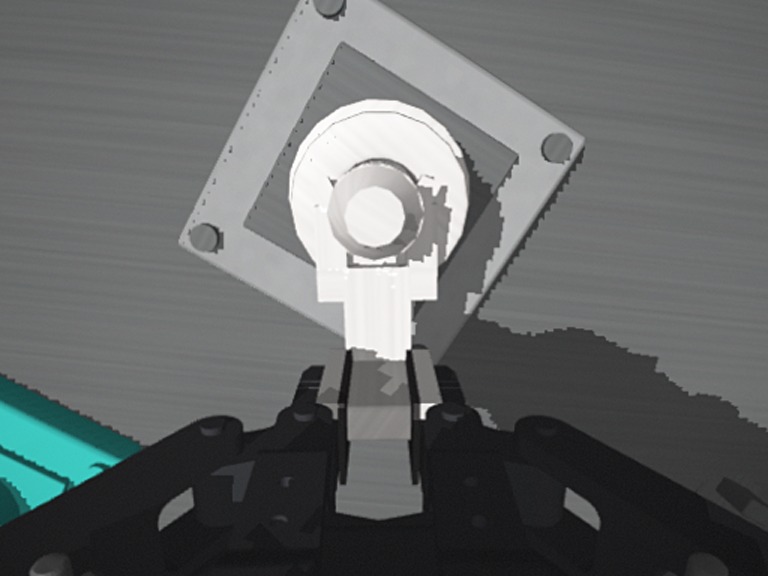

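Run:
```python
from push import *
e=.008;pk=0
while e>-.014:
    e-=.0008
    h=robot.line_to(at(e),down(Y),velocity=.02,f_stop=9);robot.pause(.03);f=F();print(round(e*1000,1),eye(),round(f[0],1),f[1],h)
    pk=max(pk,f[0])
    if f[0]>20 or (pk>8 and f[0]<pk-4): break
print(info()[1])
f=vision.grab_frame('wrist');save(f,'p2',1.5)
```

```text
7.2 (7.7, 85.6) 4.3 [-4.3, -0.6, -0.6] False
6.4 (6.91, 85.6) 3.8 [-3.9, 0.1, -1.6] False
5.6 (6.3, 85.56) 4.6 [-4.6, -0.7, -0.3] False
4.8 (5.76, 85.52) 5.1 [-5.2, -0.0, -0.8] False
4.0 (5.27, 85.5) 6.5 [-6.5, -0.9, 0.8] False
3.2 (4.78, 85.42) 7.1 [-7.0, -1.8, -0.1] False
2.4 (4.28, 85.39) 7.1 [-7.1, -0.9, 0.8] False
1.6 (3.79, 85.25) 6.8 [-6.7, -0.8, 0.8] False
0.8 (3.33, 85.21) 8.4 [-8.3, -1.6, 1.6] False
-0.0 (2.86, 84.87) 7.2 [-7.1, -1.3, -0.3] False
-0.8 (2.15, 84.58) 7.8 [-7.7, -0.8, -2.5] False
-1.6 (-2.25, 85.78) 2.6 [-2.6, 0.0, -2.1] False
40.58
```

View pics/p2.png

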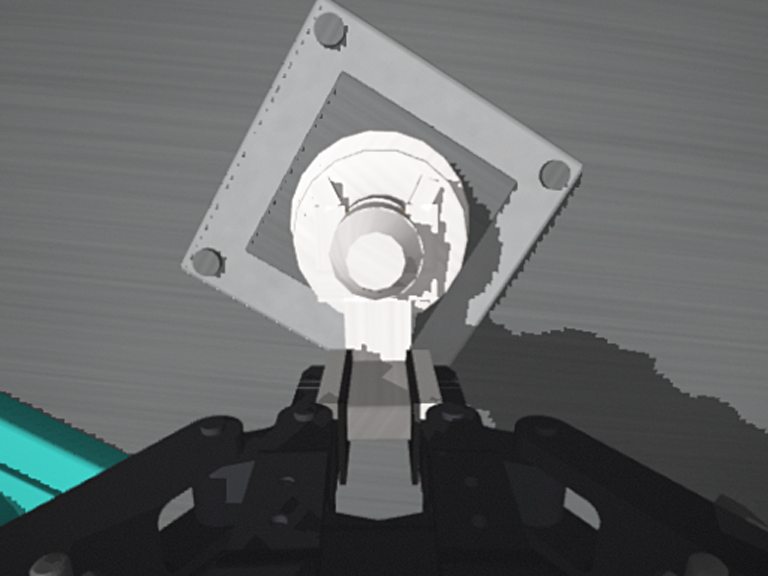

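The force climbed to about 8 N and dropped to 2.6 N as the clip jumped 4 mm, so it clicked. I'll confirm with a small extra push, relax to zero force, then a light tug.

Run:
```python
from push import *
for e in (-.003,-.004,-.002,0,.0015,.003,.0):
    robot.line_to(at(e),down(Y),velocity=.02,f_stop=9);robot.pause(.15);f=F();print(round(e*1000,1),eye(),round(f[0],1),f[1])
print(info()[1])
f=vision.grab_frame('wrist');save(f,'p3',6,(190,80,315,180))
```

```text
-3.0 (-2.97, 85.82) 3.3 [-3.3, 0.3, -1.1]
-4.0 (-3.81, 85.79) 4.9 [-4.8, -0.6, -1.4]
-2.0 (-2.35, 85.89) 3.4 [-3.4, -0.1, -2.1]
0 (-0.77, 86.18) 1.3 [-1.3, -0.2, 0.0]
1.5 (0.98, 86.03) -0.7 [0.7, -0.1, -1.2]
3.0 (2.48, 86.02) -2.2 [2.2, -0.1, 0.2]
0.0 (0.47, 85.55) -0.1 [0.1, -0.6, -0.9]
43.48
```

View pics/p3.png

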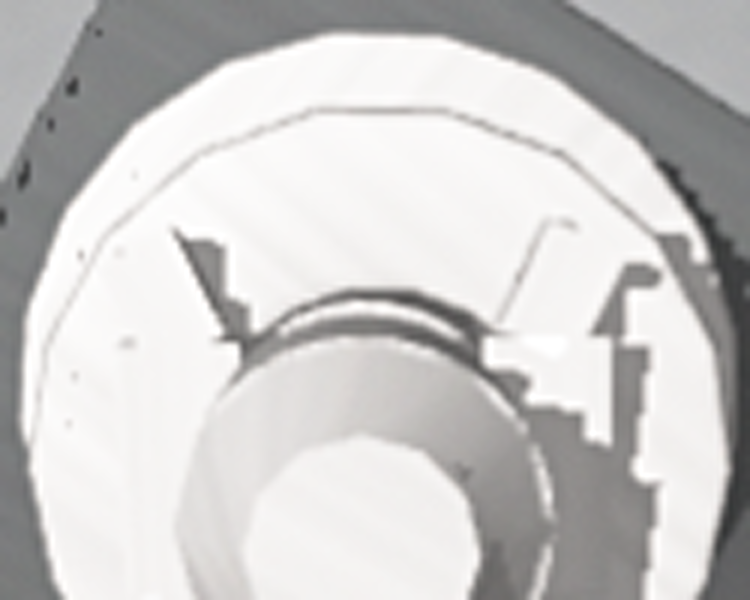

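Run:
```python
from push import *
fingers.gripper_to(0.6);robot.pause(.2);print(info())
p=robot.current_tool_pos()
robot.line_to([p[0],p[1],.17],velocity=.12);print(info())
robot.line_to([p[0]-.0,p[1],.22],velocity=.2);robot.pause(.3)
import pickle
c=cam('wrist');f=vision.grab_frame('wrist');np.save('pics/fin.npy',f);pickle.dump(c,open('pics/fin.pkl','wb'));save(f,'fin',1.5);print(info())
uu=proj(c,(.55,.057,.09)).astype(int);print(uu);o=(uu[0]-50,max(uu[1]-40,0));print(o);save(f,'finz',7,(o[0],o[1],o[0]+100,o[1]+80))
f=vision.grab_frame('scene');save(f,'fins',6,(220,140,320,230));f=vision.grab_frame('top');save(f,'fint',1.5)
```

```text
('t', 44.17, [0.5092, 0.0527, 0.0858], [180.0, -0.0, 5.9], [-53.0, 32.0, 62.0, 105.0, -32.0, 63.0, -62.0], 'F', [-0.4, -0.2, -0.1], 'gap', 0.602)
('t', 45.02, [0.5085, 0.0528, 0.1694], [-180.0, 0.1, 5.9], [-57.0, 27.0, 67.0, 99.0, -26.0, 72.0, -67.0], 'F', [-0.5, 0.3, -1.0], 'gap', 0.599)
('t', 45.77, [0.5087, 0.0527, 0.2193], [180.0, 0.1, 5.9], [-58.0, 24.0, 69.0, 94.0, -23.0, 78.0, -70.0], 'F', [0.2, 0.4, -1.1], 'gap', 0.604)
[250 132]
(np.int64(200), np.int64(92))
```

View pics/fin.png

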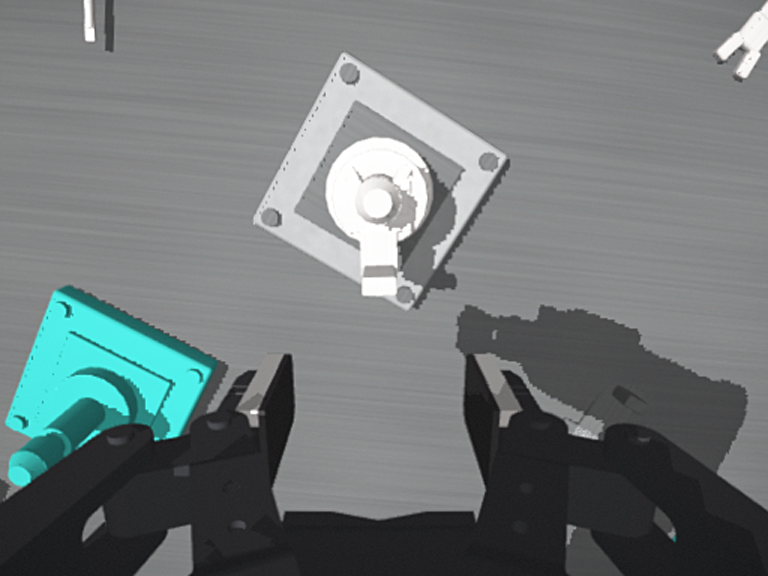

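View pics/finz.png

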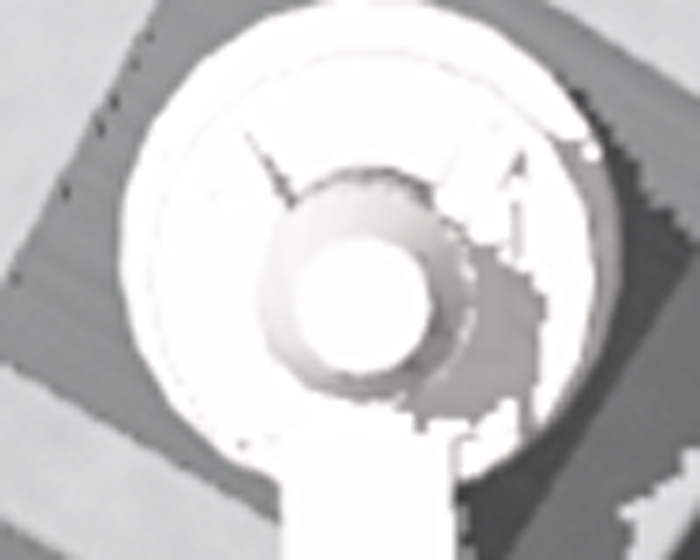

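View pics/fins.png

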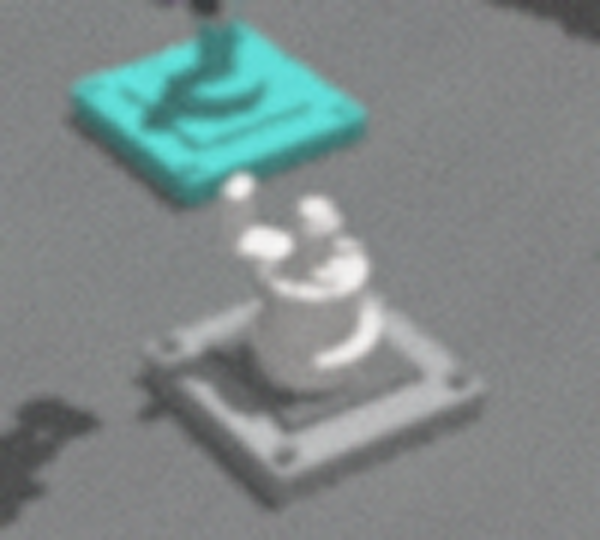

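Run:
```python
from h import *
import pickle
c=pickle.load(open('pics/fin.pkl','rb'));f=np.load('pics/fin.npy')
save(f,'fintab',8,(225,165,280,205))
a=atz(c,((363+.5)/7-.5+200,(305+.5)/7-.5+92),.119);print(a)
print(atz(c,(379.5/1.5,287/1.5),.1215), np.linalg.norm((atz(c,(379.5/1.5,287/1.5),.1215)-a)[:2]))
```

```text
[0.5502931  0.05661615 0.119     ]
[0.50860068 0.05111599 0.1215    ] 0.042053655031915035
```

View pics/fintab.png

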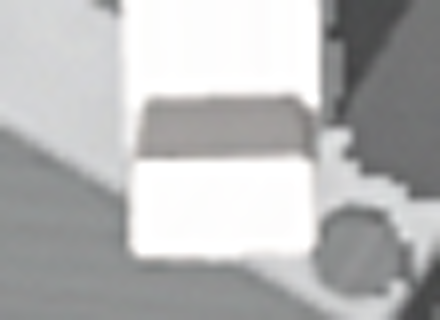

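View pics/fint.png

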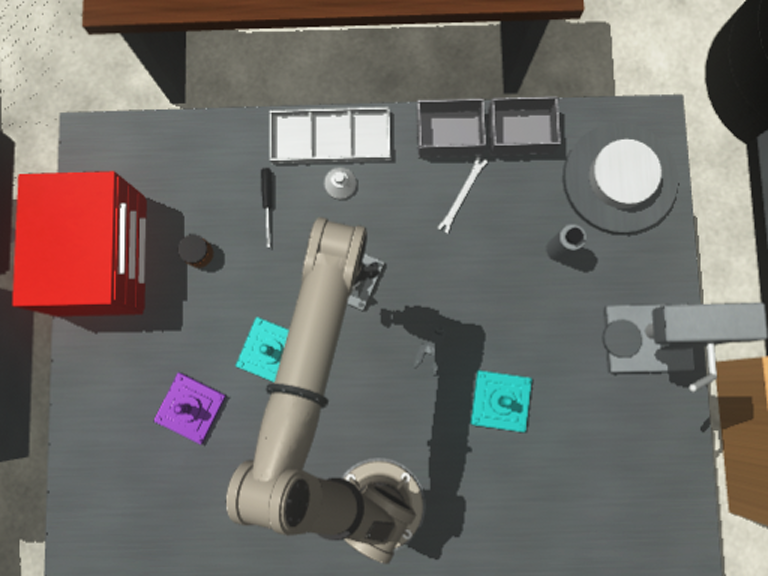

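The tab to shaft-axis distance measures 42.05 mm against 42 mm nominal, so the eye sits on the axis. Bystanders look unmoved and the robot is clear, so I'm handing in.

Run:
```python
from h import *
print(workorder.close_job(), info()[1])
```

```text
the job is handed in; nothing more can be done
the job is handed in; nothing more can be done
```

The collar is on the spindle's shoulder, flange down, and the clip has clicked into the groove above it and been let go. The job was handed in at about 46 s of the 72 s; no verdict is reported.

**What I did**
- **Collar:** the first grip closed on nothing, because the real fingertips sit about 25.6 mm farther back than stated. I measured that with a light touch on bare table, gripped the collar lower, and slid it on until it met the shoulder at the expected height.
- **Clip:** I held it by its tab and pushed it sideways in small steps. The highest push I sampled was about 8.4 N. The force then dropped to about 2.6 N as the clip jumped 4 mm, which I took as the click. A short push further and a light pull back both showed it held.

**Last checks**
- After release, the tab-to-spindle distance measured 42.05 mm in the wrist camera against 42 mm nominal, so the eye sits on the axis.
- The clip looks flat on the collar and the tool force reads about zero. I judged flatness and height by eye only.
- By eye in the last top view, the bystanders in sight have not moved. The shadowed big clip was harder to judge.

**What disagreed:** the stated fingertip reach was wrong, as above. The sampled click force also came out a little under the stated 10 to 17 N, possibly because I read it only between steps and missed the peak.

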